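# Centrifuge safety check: prove the stop button, then hold the lid at the index

## Task

Do the safety check on the bench centrifuge. Prove the stop button first: press its mushroom head fully home so that it latches down by itself, then twist the head clockwise so that it is released and springs up again (the lid switch is on the same circuit, so leave the lid shut until the stop is out). Then raise the lid by its bow handle until the pointer on its hinge stands at the index on the quadrant, and finish while holding it there, steady, for the lid-switch reading; do not let the lid drop, and leave the index and the loose things round the machine where they are.

Things in the scene. Friction and masses are not known exactly. Their poses are not given: they have to be found in the camera images.
- centrifuge: white bench centrifuge, 330 (x) x 250 (y) x 141 mm, fixed. Origin on the bench under it; its x points to its rear, z up; it spans x -180 to +150 mm. Front console: flat deck at z = 95 mm, x -180 to -85 mm; the shut lid covers the rest, top at z = 141 mm. Its console faces the robot's right, its +y side (quadrant) the robot
- stop_top (a point): top of the black mushroom stop button, on its axis, 54 mm above the console deck when out. The head is a 40 mm disc; its upright rim reaches from 9 to 24 mm below this point; below it a 36 mm collar, 15 mm high, on a 51 mm washer. Free round the axis: 45 mm to the lid (toward +x of the centrifuge), 52 mm to the display pod (+y, 22 mm high), 63 mm to the deck's end (-y)
- stop_press (a joint): travel of the stop button, m: 0 out, 0.0095 fully home. Its spring pushes up with 5 N when out, 11 N when home. Held home for a moment the head turns by itself 0.6 rad anticlockwise (from above) and a bayonet pin catches: it then stays down at about 0.0075 when let go
- stop_twist (a joint): turn of the mushroom head, rad, positive clockwise from above: 0 when out, -0.6 when latched down, end stop at +0.5. Turned clockwise against its spring (0.07 to 0.16 N m) past 0 the pin is free and the head springs up as far as the fingers let it; raised 3 mm, or let go, at +0.1 or more it stays out
- lid (a joint): opening angle of the lid, rad: 0 shut, 1.4 fully open. The front edge swings up about a hinge along the centrifuge's y at its rear. 0.6 kg (varies by a quarter): nothing holds it up, it falls shut when let go; about 4 N at the handle carries it
- lid_hinge (a point): point on the lid's hinge axis, mid width: (115, 0, 130) mm in the centrifuge's frame; fixed, axes as the centrifuge's
- lid_handle (a point): middle of the round steel bar of the lid's bow handle: bar 12 mm thick, 110 mm long along the centrifuge's y, 39 mm free above the lid's top. With the lid shut it lies 170 mm to the front (-x) of the hinge axis and 55 mm above it; it swings with the lid. The bar may turn between the fingers as the lid swings
- pointer_tip (a point): tip of the dark pointer on the lid's hinge shaft, 96 mm from the hinge axis, outside the quadrant plate on the centrifuge's +y side; it points straight to the front when the lid is shut and rises with the lid
- lid_index (a joint): angle at which the index is clamped on the quadrant, rad, measured as the lid's angle: the pointer stands at the index when joint lid equals this value (0.4 to 0.95)
- index_tip (a point): tip of the index, a dark rider with a round black thumb nut on the outer rim of the aluminium quadrant (ticks every 5 degrees), 103.5 mm from the hinge axis; stiff, not to be moved
- sample_jar: loose small specimen jar with an orange lid, 46 mm across, 56 mm high, beside the centrifuge's quadrant (+y) side, toward its front; origin under its centre
- beaker: loose clear beaker, 50 mm across, 60 mm high, in front of the centrifuge's console; origin under its centre
- slide_mailer: loose white slide mailer, 90 x 35 x 16 mm, on the bench at the robot's right; origin under its centre
- dropper_bottle: loose small white dropper bottle with a red cap, 29 mm across, 50 mm high, beside the centrifuge's quadrant (+y) side, toward its rear; origin under its centre
Not all that is in view belongs to the job. Of the things that look like the sample_jar, take the one that is farthest from the robot's base at the start. What is shaped like the beaker but yellow is not meant.

How it is judged:
By the outcome, as a careful person would: the job done as asked, in the order asked, and still so for the second after the job is handed in, while the arm keeps its last pose, push and grip.
It also fails if it takes over 58 s, if anything falls off the work surface, if the arm or the gripper's body presses on something with over 40 N, if the wrist force passes 120 N, or if a joint passes its speed limit or range.

## Robot

A 6-joint arm with a two-finger parallel gripper is mounted at the origin on a cart in front of the work surface, level with it; the furniture and walls round the work are solid. World frame = base frame: x ahead of the robot, y to its left, z up, the work surface at z = 0. Lengths are in mm, angles in degrees, forces in N, time in s.
With the tool pointing down it reaches from about 275 to 750 mm from the base axis. Payload 10.2 kg.
Tool frame: the origin (TCP) lies between the finger pads; the fingertips stand 17 mm ahead of it and the grasp point (between the pads) lies 2 mm behind it (r.finger_overhang is the distance from the TCP to the fingertips, in mm); z points along the fingers, y is the line along which they close (so a half turn about z gives the same grasp; the last joint's range is limited). The gripper opens to 88 mm and grips with 3 to 60 N. Pads are 18 mm wide; open, the fingers measure 123 mm over their backs; the gripper's body (75 mm by 187 mm) begins 45 mm behind the grasp point.
Start: joints at [57.445, 17.928, 85.812, -0, 76.261, -12.8], TCP at [177.467, 494.102, 255.72] pointing down, gripper open.
Joint ranges: [-168.41, 168.41], [-55.51, 124.54], [10.69, 146.95], [-70.63, 250.63], [1, 178], [-165.06, 165.06]. Speed limits (degrees/s): [136.94, 136.94, 172.46, 180, 180, 180].

## Interface

Orientations are given as a 3x3 rotation matrix whose columns are the frame's x, y, z axes.
In Python, from bench import r, optics gives the robot as it stands.
- The arm moves only by the tool step_arm, never from a script. Its argument "rows" is a list of rows, each a list of 6 numbers: the shift along the tool's x, y, z in cm, then the turn, a rotation vector about the tool's x, y, z in degrees. A call has 1 to 20 rows; each row shifts and turns the commanded pose from where the row before left it, along the tool's axes as they then stand; what a row does not reach is not made up. A row lasts 1/8 s, in which the tool goes at most 62.5 mm and 10.7 degrees, less where a joint would pass 70% of its speed; a pose out of reach is approached as far as the arm can. A call is refused whole if a number of a shift passes 6.25 or a number of a turn 10.7, either way. A call with a gripper value outside its range is refused whole. "jaw" is the opening, from -1 (shut) to 1 (fully open), set as the call begins (left out, the last holds). The fingers move at their own pace and stop on an object; the grip force is fixed at half the most. Time passes only in rows, so rows that do not move let the fingers close. It gives the time, the measured TCP pose, the force, the opening and the grip force at its end, in the units of the state.
- r.observe(): the state, without advancing time (a new reading comes with each control period).
- optics.get_image(name): name is "scene" or "side" or "wrist"; returns a dict with "frame" (384x512x3 uint8, red, green, blue), "depth" (384x512 float32, mm along the optical axis (not along the pixel's ray), 0 where there is no reading), "mtx" (3x3 intrinsics, pixels), "xyz" and "orientation" of the camera in the world; the wrist camera has in their place "T_tool_cam" (4x4, takes a point from camera to tool coordinates, whose origin is the TCP and whose axes are the flange's). Camera axes: x right, y up, looking along -z (the intrinsics and any distortion apply to the point x, -y, -z); pixel columns grow to the right and rows downward; lengths in mm; the calibration is good to about 2 mm. The wrist camera is an equidistant fisheye: a pixel r from the principal point sees the ray r / f radians off the axis. A picture is of the moment at which its call begins: read the wrist's pose just before it.
- r.finish_job(): hands the job in; it is judged then, once.
The state is a dict: "time_s": time; "joints": joint angles; "dq": joint speeds; "tau": joint torques, N m; "tcp_pos": TCP position; "ee_rot": TCP orientation; "contact_force": force on the tool from outside, world axes, zero at the start; "moment": the same for the moment, N m; "grip_width": finger opening in mm; "gripper_force": force on a finger pad.
Only numpy, scipy, OpenCV 4.12 (cv2) and the standard library are available. Lean on these libraries where they do the work, as an engineer would, in place of code of your own. Each camera call takes 0.05 s, during which the arm holds its last target. There are 200 camera calls.

## Working session

There is one attempt and no reset: what is moved stays moved. The work goes in short steps, Python scripts to look and compute and a tool call to move; the robot and the scene stay as the last step left them, time stands still between calls to the robot, and variables do not carry over. Pictures are saved under pics/ and viewed, at most 10 in all, crops included, and the job is handed in when it is done.

Besides the shell and the picture viewer there is one more tool, called after ">>>" by a JSON object that holds its "fn" and its "kwargs". step_arm: Moves the arm, as the interface text tells. Its arguments: {"type":"object","properties":{"rows":{"type":"array","items":{"type":"array","items":{"type":"number"}}},"jaw":{"type":"number"}},"required":["rows"]}

```bash
mkdir -p pics; cat > h.py <<'E'
import numpy as np, cv2
from bench import r, optics
def snap(n, f):
    im=optics.get_image(n); np.savez('pics/'+f+'.npz',**im); cv2.imwrite('pics/'+f+'.png',im['frame'][:,:,::-1]); return im
def world(im,u,v,d=None):
    K=im['mtx']; d=im['depth'][int(v),int(u)] if d is None else d
    p=np.array([(u-K[0,2])/K[0,0]*d,-(v-K[1,2])/K[1,1]*d,-d])
    return im['orientation']@p+im['xyz']
def ray_plane(im,u,v,z):
    a=world(im,u,v,1.0)-im['xyz']; return im['xyz']+a*(z-im['xyz'][2])/a[2]
E
python3 - <<'E'
from h import *
a=snap('scene','s0');b=snap('side','d0')
for i in(a,b):print(i['xyz'],i['orientation'].round(3).tolist(),i['mtx'].tolist(),[k for k in i])
cv2.imwrite('pics/both.png',cv2.resize(np.vstack([a['frame'],b['frame']])[:,:,::-1],None,fx=.78,fy=.78))
o=r.observe();print(o)
E
```

```text
[ -89.68284229 -464.61332268  675.818127  ] [[0.468, 0.547, -0.694], [-0.884, 0.299, -0.36], [0.011, 0.782, 0.623]] [[371.70718544230675, 0.0, 254.3279745088806], [0.0, 371.70718544230675, 191.0291608652063], [0.0, 0.0, 1.0]] ['frame', 'depth', 'mtx', 'xyz', 'orientation']
[ 382.23603538 -970.70199379  859.7454078 ] [[0.981, 0.136, -0.136], [-0.191, 0.63, -0.752], [-0.017, 0.764, 0.645]] [[402.9895158267165, 0.0, 253.15215361432217], [0.0, 402.9895158267165, 194.48603079942353], [0.0, 0.0, 1.0]] ['frame', 'depth', 'mtx', 'xyz', 'orientation']
{'time_s': 0.1, 'joints': array([ 5.74446026e+01,  1.79554284e+01,  8.58470940e+01, -2.03010848e-03,
        7.62600204e+01, -1.28013230e+01]), 'dq': array([ 0.03828704, -0.01072525, -0.1431364 ,  0.00719207,  0.02728962,
       -0.12282615]), 'tau': array([ 1.64769706e-03, -4.02810287e+01, -2.52647245e+01,  6.95152720e-02,
        3.42516589e-02, -2.56891622e-05]), 'tcp_pos': array([177.37067953, 493.93317487, 255.2423525 ]), 'ee_rot': array([[-9.41154775e-01,  3.37975409e-01, -5.58384272e-04],
       [ 3.37975806e-01,  9.41154331e-01, -9.38581051e-04],
       [ 2.08308462e-04, -1.07207041e-03, -9.99999404e-01]]), 'contact_force': array([ 0.10298886, -0.07973409,  0.0593206 ]), 'moment': array([ 0.01238711, -0.02843708,  0.02298283]), 'gripper_force': 0.0, 'grip_width': 87.9472945000772}
```

View pics/both.png

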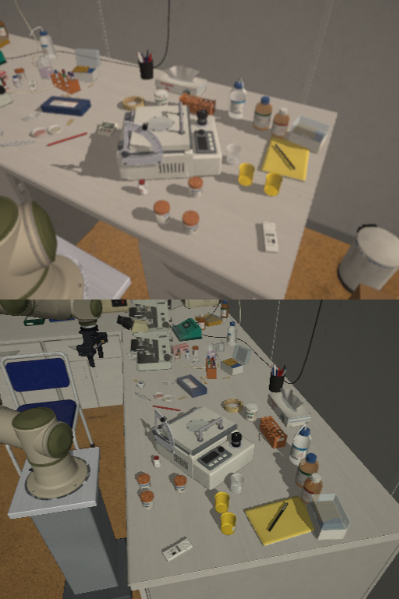

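The centrifuge is at about (215,180) in scene px and (260,185) in side px. Orange-lid jars in scene are at about (207,270), (244,283) and (250,240). The clear beaker is at about (298,197), with yellow decoys at about (315,223) and (348,236). I'll enlarge these.

```bash
python3 - <<'E'
import cv2,numpy as np
a=cv2.imread('pics/s0.png')[115:305,130:350];b=cv2.imread('pics/d0.png')[120:280,160:345]
a=cv2.resize(a,(463,400),interpolation=3);b=cv2.resize(b,(462,400),interpolation=3)
cv2.imwrite('pics/c1.png',cv2.resize(cv2.imread('pics/s0.png')[115:305,130:350],(695,600),interpolation=3))
cv2.imwrite('pics/c2.png',cv2.resize(cv2.imread('pics/d0.png')[125:265,170:345],(750,600),interpolation=3))
E
```

```text
(no output)
```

View pics/c1.png

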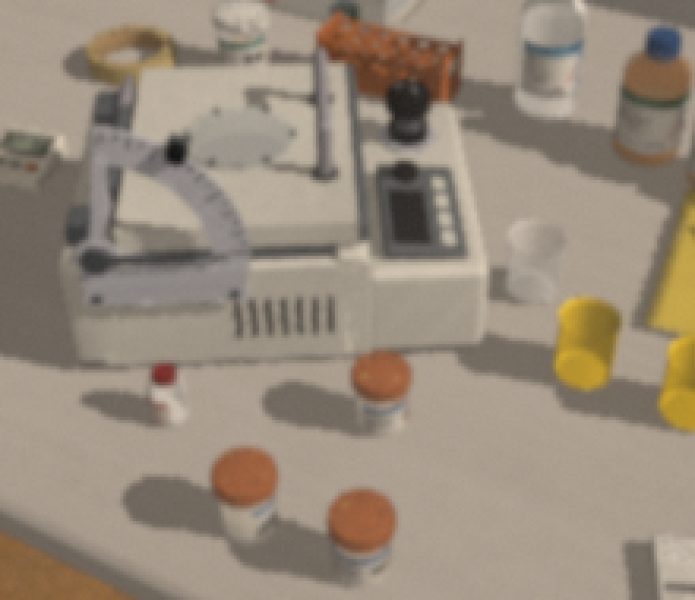

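View pics/c2.png

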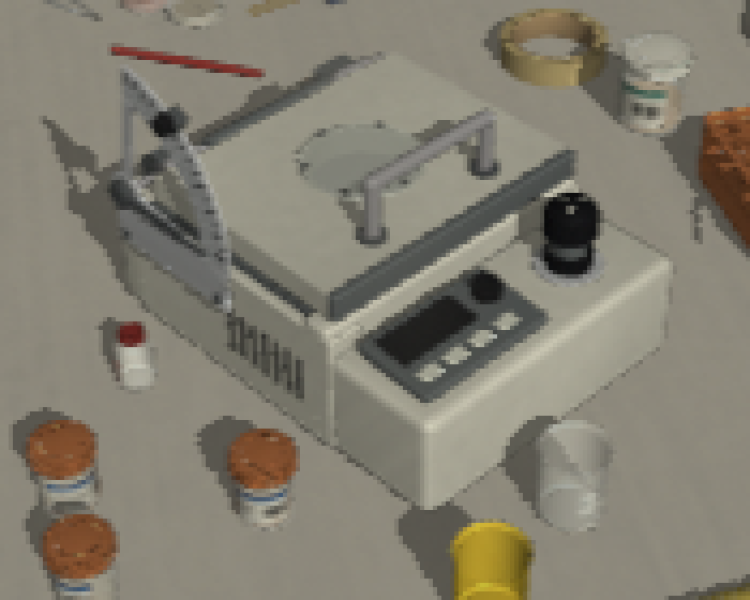

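The crops show the stop button at c1 (408,90) and c2 (572,205), and the bow bar from c2 (372,185) to (490,118). The index nut is at c1 (176,150), and the pointer runs from c1 (95,258) to (240,253). Of the three jars, the one nearest the machine, at c1 (381,385), is farthest from the base. They only need avoiding. Next I'll measure.

```bash
cat >> h.py <<'E'
def S(u,v): return (130+u/3.159,115+v/3.158)
def D(u,v): return (170+u/4.286,125+v/4.286)
E
python3 - <<'E'
from h import *
a=dict(np.load('pics/s0.npz'));b=dict(np.load('pics/d0.npz'))
f=lambda x:np.round(x,0).tolist()
for n,im,p,z in [('deck F+y',b,D(428,418),95),('deck F+y',a,S(488,262),95),('deck F-y',b,D(670,265),95),('deck F-y',a,S(455,108),95),
 ('bar+y',b,D(372,183),185),('bar-y',b,D(488,118),185),('bar-y',a,S(320,55),185),('bar+y',a,S(326,172),185),
 ('stop',a,S(408,88),149),('stop',b,D(572,203),149),('base F+y',b,D(425,510),0),('base F+y',a,S(485,340),0),('base R+y',a,S(85,362),0),
 ('jar',a,S(381,370),56),('jar',b,D(263,450),56),('beaker',a,S(535,235),60),('beaker',b,D(575,440),60),
 ('dropper',a,S(163,375),50),('jar2',a,S(245,470),56),('jar3',a,S(362,515),56),('yel',a,S(588,310),60)]:
    print(n,f(ray_plane(im,*p,z)),f(world(im,*p)))
# triangulated
def tri(p,q):
    A=[];B=[]
    for im,x in((a,p),(b,q)):
        d=world(im,*x,1.0)-im['xyz'];d/=np.linalg.norm(d);P=np.eye(3)-np.outer(d,d);A.append(P);B.append(P@im['xyz'])
    return np.linalg.lstsq(np.vstack(A),np.hstack(B),rcond=None)[0]
print('tri stop',f(tri(S(408,88),D(572,203))),'nut',f(tri(S(176,150),D(165,122))),'pivot',f(tri(S(95,258),D(122,192))),'bar-y',f(tri(S(321,55),D(488,118))))
# lid plane pts
for im in(a,b):
    v,u=np.mgrid[0:384,0:512];K=im['mtx'];d=im['depth']
    P=np.stack([(u-K[0,2])/K[0,0]*d,-(v-K[1,2])/K[1,1]*d,-d],-1)@im['orientation'].T+im['xyz']
    for lo,hi in((136,146),(91,99)):
        m=(P[...,2]>lo)&(P[...,2]<hi)&(d>0)&(abs(P[...,0]-400)<300)&(abs(P[...,1]-100)<300)
        n,l,s,c=cv2.connectedComponentsWithStats(m.astype(np.uint8)); k=1+np.argmax(s[1:,4]);Q=P[l==k][:,:2].astype(np.float32)
        print(lo,len(Q),cv2.minAreaRect(Q),Q.min(0),Q.max(0), P[l==k][:,2].mean())
E
```

```text
deck F+y [565.0, -204.0, 95.0] [566.0, -202.0, 93.0]
deck F+y [569.0, -207.0, 95.0] [678.0, -164.0, -2.0]
deck F-y [765.0, -90.0, 95.0] [767.0, -84.0, 90.0]
deck F-y [758.0, -88.0, 95.0] [898.0, -26.0, -1.0]
bar+y [557.0, -71.0, 185.0] [556.0, -77.0, 190.0]
bar-y [650.0, -14.0, 185.0] [649.0, -19.0, 188.0]
bar-y [647.0, -12.0, 185.0] [639.0, -17.0, 191.0]
bar+y [504.0, -102.0, 185.0] [551.0, -73.0, 146.0]
stop [689.0, -74.0, 149.0] [692.0, -72.0, 147.0]
stop [695.0, -74.0, 149.0] [695.0, -71.0, 147.0]
base F+y [566.0, -195.0, -0.0] [562.0, -210.0, 17.0]
base F+y [582.0, -205.0, 0.0] [584.0, -204.0, -2.0]
base R+y [402.0, 71.0, 0.0] [392.0, 60.0, 14.0]
jar [460.0, -172.0, 56.0] [462.0, -171.0, 53.0]
jar [462.0, -172.0, 56.0] [462.0, -171.0, 55.0]
beaker [661.0, -212.0, 60.0] [679.0, -206.0, 45.0]
beaker [663.0, -209.0, 60.0] [667.0, -196.0, 47.0]
dropper [383.0, -29.0, 50.0] [385.0, -26.0, 46.0]
jar2 [331.0, -136.0, 56.0] [334.0, -134.0, 52.0]
jar3 [336.0, -224.0, 56.0] [335.0, -225.0, 57.0]
yel [592.0, -285.0, 60.0] [607.0, -281.0, 47.0]
tri stop [696.0, -70.0, 145.0] nut [428.0, -30.0, 225.0] pivot [396.0, 31.0, 130.0] bar-y [651.0, -11.0, 183.0]
136 2754 ((566.4797973632812, 12.700241088867188), (241.171630859375, 189.59780883789062), 32.700042724609375) [ 471.31293 -125.80471] [699.9622  156.37437] 140.2317218668973
91 911 ((533.182861328125, -90.8494873046875), (202.57098388671875, 335.45172119140625), 78.34967803955078) [ 389.26874 -199.7797 ] [699.81903   42.052116] 94.34082878881134
136 2647 ((565.4700927734375, 18.618682861328125), (239.9374237060547, 209.3735809326172), 31.209020614624023) [ 450.95187 -128.5613 ] [699.90906 157.88062] 140.7094054706887
91 793 ((534.479736328125, -91.26475524902344), (202.10145568847656, 333.2098083496094), 78.28523254394531) [ 391.4851 -199.9231] [699.2555    41.499363] 94.80679410250602
```

>>> {"fn": "step_arm", "kwargs": {"rows": [[-4.84,-2.573,0,0,0,0],[-4.84,-2.573,0,0,0,0],[-4.84,-2.573,0,0,0,0],[-4.84,-2.573,0,0,0,0],[-4.84,-2.573,0,0,0,0],[-4.84,-2.573,0,0,0,0],[-4.84,-2.573,0,0,0,0],[-4.84,-2.573,0,0,0,0],[-4.84,-2.573,0,0,0,0],[-4.84,-2.573,0,0,0,0],[-4.84,-2.573,0,0,0,0],[-4.84,-2.573,0,0,0,0],[-4.84,-2.573,0,0,0,0],[-4.84,-2.573,0,0,0,0],[0,0,3,0,0,-9.3],[0,0,0,0,0,0],[0,0,0,0,0,0]], "jaw": -1}}

```text
time_s: 2.22
tcp_pos: [693.4, -73.4, 226.9]
ee_rot: [[-0.983, 0.184, 0.001], [0.184, 0.983, -0.0], [-0.001, -0.0, -1.0]]
contact_force: [0.7, -0.5, 0.8]
grip_width: 0.5
gripper_force: 0.0
```

```bash
python3 - <<'E'
from h import *
o=r.observe();print(o['time_s'],o['tcp_pos'],o['joints'],o['grip_width'],np.degrees(np.arctan2(o['ee_rot'][1,1],o['ee_rot'][0,1])))
w=snap('wrist','w1');print(w['T_tool_cam'].round(3).tolist(),w['mtx'].tolist())
np.savez('pics/w1pose.npz',p=o['tcp_pos'],R=o['ee_rot'])
E
```

```text
2.225 [693.40513007 -73.42641281 226.90914896] [-1.56463858e+01  4.20520123e+01  5.23531737e+01  1.35656737e-03
  8.55436385e+01 -9.50606873e+01] 0.49916170041071567 79.4141952612342
[[-0.0, 0.955, 0.296, 76.009], [1.0, 0.001, -0.0, -0.231], [-0.001, 0.296, -0.955, -129.102], [0.0, 0.0, 0.0, 1.0]] [[297.3186396354542, 0.0, 251.7354610827567], [0.0, 297.3186396354542, 194.9771839293792], [0.0, 0.0, 1.0]]
```

View pics/w1.png

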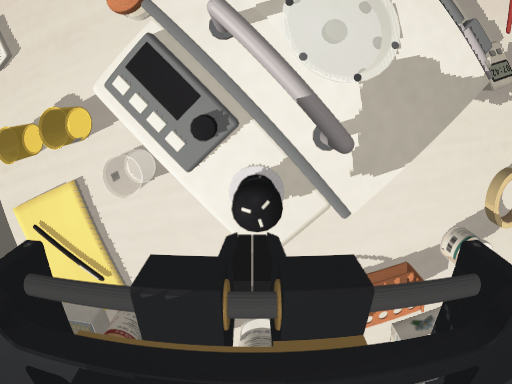

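The wrist view shows the black head centred at (257,203), with white marks and about 26 px radius. The closed fingertips are at (252,237), and the bow bar runs from (215,5) to (345,145).

```bash
cat >> h.py <<'E'
def wray(w,p,R,u,v,z):
    K=w['mtx'];dx,dy=u-K[0,2],v-K[1,2];rr=np.hypot(dx,dy);t=rr/K[0,0]
    d=np.array([np.sin(t)*dx/rr,-np.sin(t)*dy/rr,-np.cos(t)]);T=w['T_tool_cam']
    d=R@T[:3,:3]@d;c=R@T[:3,3]+p
    return c+d*(z-c[2])/d[2]
E
python3 - <<'E'
from h import *
w=dict(np.load('pics/w1.npz'));q=np.load('pics/w1pose.npz');p,R=q['p'],q['R']
f=w['frame'].astype(int).sum(2);m=(f<130).astype(np.uint8);m[228:]=0;m[:,:225]=0;m[:,290:]=0;m[:165]=0
c=cv2.findContours(m,0,1)[0];c=max(c,key=cv2.contourArea);(u,v),rd=cv2.minEnclosingCircle(c);print(u,v,rd,cv2.boundingRect(c))
for z in(149,140,132):print(z,wray(w,p,R,u,v,z).round(1),wray(w,p,R,257,203,z).round(1))
print('marks',wray(w,p,R,256,207,149))
print('bar ends',wray(w,p,R,217,8,185),wray(w,p,R,343,142,185))
print('tip fwd', )
# head end-on reproj of fingertip
E
```

```text
256.5589904785156 202.61534118652344 27.84381103515625 (233, 175, 49, 53)
149 [688.2 -69.  149. ] [688.5 -68.7 149. ]
140 [691.2 -69.4 140. ] [691.6 -69.1 140. ]
132 [693.9 -69.8 132. ] [694.3 -69.5 132. ]
marks [691.44979082 -70.02418173 149.        ]
bar ends [557.28052145 -68.26623093 185.        ] [648.32703891  -9.97127779 185.        ]
tip fwd
```

>>> {"fn": "step_arm", "kwargs": {"rows": [[0.14,0.22,2.8,0,0,0],[0,0,2.7,0,0,0],[0,0,0.3,0,0,0],[0,0,0.3,0,0,0],[0,0,0.2,0,0,0],[0,0,0.2,0,0,0],[0,0,0,0,0,0]]}}

```text
time_s: 3.15
tcp_pos: [693.3, -71.7, 164.1]
ee_rot: [[-0.983, 0.182, 0.005], [0.182, 0.983, -0.001], [-0.005, -0.0, -1.0]]
contact_force: [-2.0, -0.2, 7.8]
grip_width: 0.2
gripper_force: 4.1
```

>>> {"fn": "step_arm", "kwargs": {"rows": [[0,0,0.2,0,0,0],[0,0,0.2,0,0,0],[0,0,0.2,0,0,0],[0,0,0.2,0,0,0],[0,0,0,0,0,0],[0,0,0,0,0,0]]}}

```text
time_s: 3.9
tcp_pos: [693.6, -71.8, 156.7]
ee_rot: [[-0.983, 0.182, 0.006], [0.182, 0.983, -0.002], [-0.006, -0.001, -1.0]]
contact_force: [-1.6, 0.4, 11.1]
grip_width: 0.4
gripper_force: 5.5
```

>>> {"fn": "step_arm", "kwargs": {"rows": [[0,0,0.15,0,0,0],[0,0,0.15,0,0,0],[0,0,0.15,0,0,0],[0,0,0,0,0,0],[0,0,0,0,0,0],[0,0,0,0,0,0],[0,0,0,0,0,0]]}}

```text
time_s: 4.78
tcp_pos: [694.4, -72.0, 156.3]
ee_rot: [[-0.983, 0.182, 0.01], [0.182, 0.983, -0.003], [-0.011, -0.001, -1.0]]
contact_force: [-8.3, 0.9, 30.5]
grip_width: 0.5
gripper_force: 15.2
```

>>> {"fn": "step_arm", "kwargs": {"rows": [[0,0,-0.35,0,0,0],[0,0,0,0,0,0],[0,0,0,0,0,0],[0,0,0,0,0,0],[0,0,-0.4,0,0,0],[0,0,-1,0,0,0],[0,0,-3,0,0,0],[0,0,-3,0,0,0],[0,0,0,0,0,0]]}}

```text
time_s: 5.9
tcp_pos: [693.2, -71.7, 228.9]
ee_rot: [[-0.983, 0.181, 0.005], [0.181, 0.983, -0.001], [-0.005, -0.0, -1.0]]
contact_force: [0.2, -0.0, 0.2]
grip_width: 0.3
gripper_force: 0.0
```

```bash
python3 - <<'E'
from h import *
o=r.observe();print(o['time_s'],o['tcp_pos'],o['grip_width'])
w=snap('wrist','w2');p,R=o['tcp_pos'],o['ee_rot']
b=snap('side','d2');s=snap('scene','s2')
cv2.imwrite('pics/v2.png',np.hstack([cv2.resize(w['frame'][140:270,190:320],(390,390),interpolation=2),cv2.resize(b['frame'][140:210,270:340],(390,390),interpolation=2)])[:,:,::-1])
K=w['mtx'];d=w['depth']
for u,v in((250,200),(257,200),(262,205)):
  dx,dy=u-K[0,2],v-K[1,2];rr=np.hypot(dx,dy)+1e-9;t=rr/K[0,0];D=d[v,u]
  x=np.array([np.tan(t)*dx/rr,-np.tan(t)*dy/rr,-1])*D;T=w['T_tool_cam'];print(D,R@(T[:3,:3]@x+T[:3,3])+p)
E
```

```text
5.9 [693.2190451  -71.66391681 228.8714275 ] 0.29862939760764756
226.73668 [688.20392528 -72.28431929 142.48526438]
227.1778 [689.31489116 -67.05211663 142.06722643]
228.55545 [694.05841065 -63.99093155 141.91895421]
```

View pics/v2.png

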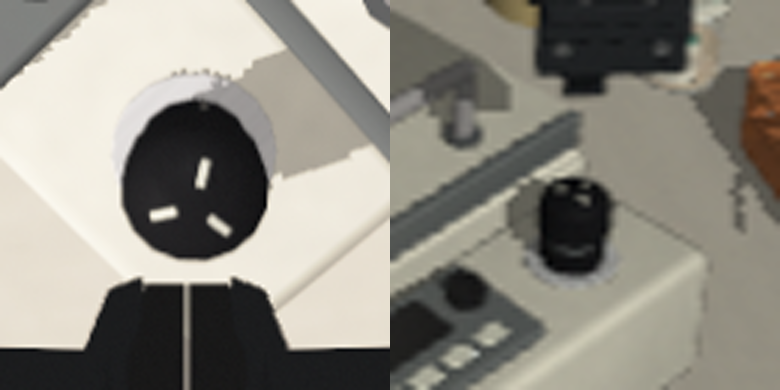

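Latched: the head top is at z≈142 (was 149), and the white marks at crop (205,173), (163,214) and (219,225) have turned. I'll refine the axis.

```bash
python3 - <<'E'
from h import *
w=dict(np.load('pics/w2.npz'));o=r.observe();p,R=o['tcp_pos'],o['ee_rot']
print(wray(w,p,R,255,200,131),wray(w,p,R,254.8,206.5,141.5),wray(w,p,R,254.5,206,141.5), R.round(4).tolist())
E
```

```text
[689.47974898 -68.48291014 131.        ] [691.14990596 -69.05870631 141.5       ] [690.71444005 -69.21001051 141.5       ] [[-0.9834, 0.1816, -0.0019], [0.1816, 0.9834, 0.0005], [0.0019, 0.0002, -1.0]]
```

>>> {"fn": "step_arm", "kwargs": {"rows": [[0.19,0.09,0,0,0,0],[0,0,2,0,0,0],[0,0,2,0,0,0],[0,0,1,0,0,0],[0,0,0,0,0,0],[0,0,0,0,0,0]], "jaw": 0.27}}

```text
time_s: 6.8
tcp_pos: [691.0, -70.4, 176.6]
ee_rot: [[-0.983, 0.181, 0.001], [0.181, 0.983, -0.0], [-0.001, -0.0, -1.0]]
contact_force: [-0.2, -0.2, -0.2]
grip_width: 55.7
gripper_force: 0.0
```

>>> {"fn": "step_arm", "kwargs": {"rows": [[0,0,1.5,0,0,0],[0,0,1.5,0,0,0],[0,0,1.5,0,0,0],[0,0,1,0,0,0],[0,0,0,0,0,0]]}}

```text
time_s: 7.42
tcp_pos: [690.5, -70.2, 119.7]
ee_rot: [[-0.983, 0.181, -0.001], [0.181, 0.983, 0.0], [0.002, 0.0, -1.0]]
contact_force: [-0.5, 0.3, -0.4]
grip_width: 56.0
gripper_force: 0.0
```

>>> {"fn": "step_arm", "kwargs": {"rows": [[0,0,-0.4,0,0,0],[0,0,0,0,0,0],[0,0,0,0,0,0],[0,0,0,0,0,0],[0,0,0,0,0,0]], "jaw": -1}}

```text
time_s: 8.05
tcp_pos: [691.4, -69.6, 126.1]
ee_rot: [[-0.983, 0.181, 0.003], [0.181, 0.983, 0.0], [-0.003, 0.001, -1.0]]
contact_force: [1.0, 4.6, 6.5]
grip_width: 38.9
gripper_force: 30.0
```

>>> {"fn": "step_arm", "kwargs": {"rows": [[0,0,0,0,0,9],[0,0,0,0,0,9],[0,0,0,0,0,9],[0,0,0,0,0,9],[0,0,0,0,0,9],[0,0,0,0,0,9],[0,0,0,0,0,0]]}}

```text
time_s: 8.93
tcp_pos: [693.0, -67.5, 127.2]
ee_rot: [[-0.431, 0.902, 0.008], [0.902, 0.431, 0.003], [-0.001, 0.009, -1.0]]
contact_force: [8.3, 14.0, 8.2]
grip_width: 39.1
gripper_force: 30.0
```

```bash
python3 - <<'E'
from h import *
o=r.observe();print(o['time_s'],o['moment'],o['joints'],np.degrees(np.arctan2(o['ee_rot'][1,1],o['ee_rot'][0,1])))
E
```

```text
8.925 [ 2.12685928 -1.39549977  0.16450582] [-15.27492388  45.73847891  60.64933308   0.3006175   73.20999987
 -40.91681302] 25.556256209302912
```

>>> {"fn": "step_arm", "kwargs": {"rows": [[0,0,-0.2,0,0,0],[0,0,-0.2,0,0,0],[0,0,-0.2,0,0,0],[0,0,0,0,0,0]]}}

```text
time_s: 9.43
tcp_pos: [692.9, -67.4, 132.8]
ee_rot: [[-0.433, 0.901, 0.008], [0.901, 0.433, 0.003], [-0.0, 0.008, -1.0]]
contact_force: [9.9, 14.0, 4.6]
grip_width: 38.6
gripper_force: 30.0
```

>>> {"fn": "step_arm", "kwargs": {"rows": [[0,0,0,0,0,0],[0,0,0,0,0,0],[0,0,0,0,0,0]], "jaw": 0.27}}

```text
time_s: 9.8
tcp_pos: [690.5, -70.8, 130.5]
ee_rot: [[-0.431, 0.902, -0.001], [0.902, 0.431, -0.0], [-0.0, -0.001, -1.0]]
contact_force: [0.5, 0.7, -0.4]
grip_width: 55.9
gripper_force: 0.0
```

>>> {"fn": "step_arm", "kwargs": {"rows": [[0,0,-3,0,0,0],[0,0,-3,0,0,0],[0,0,-3,0,0,0],[0,0,-1,0,0,0],[0,0,0,0,0,0],[0,0,0,0,0,0]]}}

```text
time_s: 10.55
tcp_pos: [690.4, -70.3, 229.0]
ee_rot: [[-0.431, 0.902, -0.002], [0.902, 0.431, 0.001], [0.002, -0.002, -1.0]]
contact_force: [1.1, 0.1, -0.9]
grip_width: 55.9
gripper_force: 0.0
```

```bash
python3 - <<'E'
from h import *
o=r.observe();print(o['time_s'],o['tcp_pos'],o['grip_width'],o['ee_rot'].round(3).tolist())
np.savez('pics/w3pose.npz',p=o['tcp_pos'],R=o['ee_rot'])
w=snap('wrist','w3');p,R=o['tcp_pos'],o['ee_rot']
b=snap('side','d3');s=snap('scene','s3')
cv2.imwrite('pics/v3.png',np.hstack([w['frame'],cv2.resize(b['frame'][130:220,260:340],(341,384),interpolation=2)])[:,:,::-1][:,:800])
K=w['mtx'];d=w['depth']
for u,v in((245,200),(252,200),(258,205)):
  dx,dy=u-K[0,2],v-K[1,2];rr=np.hypot(dx,dy)+1e-9;t=rr/K[0,0];D=d[v,u]
  x=np.array([np.tan(t)*dx/rr,-np.tan(t)*dy/rr,-1])*D;T=w['T_tool_cam'];print(D,R@(T[:3,:3]@x+T[:3,3])+p)
E
```

```text
10.55 [690.36768224 -70.32302854 229.03747218] 55.94334245920403 [[-0.431, 0.902, -0.002], [0.902, 0.431, 0.001], [0.002, -0.002, -1.0]]
222.43698 [682.98927104 -66.22512077 146.73974031]
219.323 [687.30208852 -63.09764778 149.69434454]
222.5948 [693.33783319 -65.30920566 147.6775955 ]
```

View pics/v3.png

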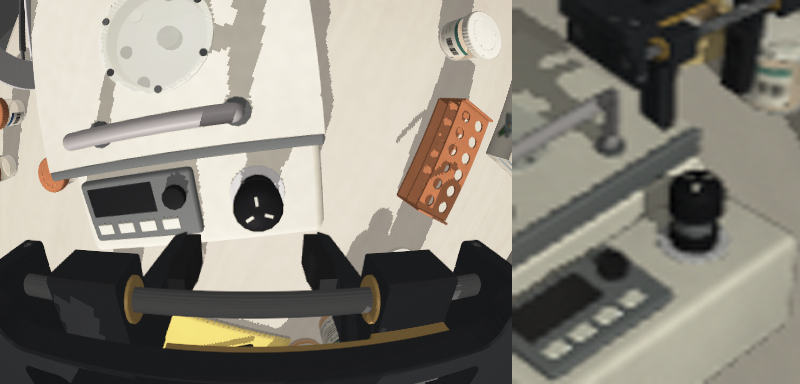

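The stop is out: its top is back at z≈149.5 and the collar is visible. The bar shows from (68,142) to (240,110).

```bash
python3 - <<'E'
from h import *
w=dict(np.load('pics/w3.npz'));q=np.load('pics/w3pose.npz');p,R=q['p'],q['R']
A,B=wray(w,p,R,67,142,185),wray(w,p,R,240,110,185);print(A,B,(A+B)/2,np.degrees(np.arctan2(*(B-A)[[1,0]])))
d=np.array([603,-41,0])-p;print('tool shift',R.T@d)
E
```

```text
[553.25121061 -69.69613461 185.        ] [652.71373595  -6.63835372 185.        ] [602.98247328 -38.16724417 185.        ] 32.37409737252335
tool shift [ 63.75581749 -65.73355194 229.27147981]
```

>>> {"fn": "step_arm", "kwargs": {"rows": [[3.2,-3.3,0,0,0,0],[3.2,-3.3,0,0,0,0],[0,0,0,0,0,10.4],[0,0,0,0,0,10.4],[0,0,0,0,0,10.4],[0,0,0,0,0,10.4],[0,0,0,0,0,10.4],[0,0,0,0,0,10.4],[0,0,0,0,0,10.4],[0,0,0,0,0,10.4],[0,0,0,0,0,0],[0,0,0,0,0,0]], "jaw": 0}}

```text
time_s: 12.2
tcp_pos: [603.5, -41.0, 230.5]
ee_rot: [[0.843, 0.538, -0.0], [0.538, -0.843, 0.0], [-0.0, -0.0, -1.0]]
contact_force: [-0.8, 0.0, 0.0]
grip_width: 43.8
gripper_force: 0.0
```

>>> {"fn": "step_arm", "kwargs": {"rows": [[0,0,2,0,0,0],[0,0,1.5,0,0,0],[0,0,1,0,0,0],[0,0,0,0,0,0],[0,0,0,0,0,0]]}}

```text
time_s: 12.82
tcp_pos: [603.9, -41.1, 186.3]
ee_rot: [[0.845, 0.535, 0.001], [0.535, -0.845, -0.0], [0.001, 0.001, -1.0]]
contact_force: [0.1, -0.8, 1.1]
grip_width: 44.1
gripper_force: 0.0
```

>>> {"fn": "step_arm", "kwargs": {"rows": [[0,0,0,0,0,0],[0,0,0,0,0,0],[0,0,0,0,0,0],[0,0,0,0,0,0],[0,0,0,0,0,0],[0,0,0,0,0,0]], "jaw": -1}}

```text
time_s: 13.58
tcp_pos: [602.3, -38.8, 185.7]
ee_rot: [[0.844, 0.536, -0.004], [0.536, -0.844, 0.004], [-0.001, -0.006, -1.0]]
contact_force: [-8.7, 11.5, 5.6]
grip_width: 11.0
gripper_force: 30.1
```

```bash
python3 - <<'E'
import numpy as np
f=np.radians(17.93+np.arange(0,61,3));y=17.87*np.cos(f);z=17.87*np.sin(f)
for i,(a,b) in enumerate(zip(np.diff(y),-np.diff(z))):print(3*i+3,[round(a,2),round(b,2)],end=' ')
E
```

```text
3 [np.float64(-0.31), np.float64(-0.88)] 6 [np.float64(-0.36), np.float64(-0.86)] 9 [np.float64(-0.4), np.float64(-0.84)] 12 [np.float64(-0.45), np.float64(-0.82)] 15 [np.float64(-0.49), np.float64(-0.8)] 18 [np.float64(-0.53), np.float64(-0.77)] 21 [np.float64(-0.57), np.float64(-0.74)] 24 [np.float64(-0.61), np.float64(-0.71)] 27 [np.float64(-0.64), np.float64(-0.68)] 30 [np.float64(-0.68), np.float64(-0.64)] 33 [np.float64(-0.71), np.float64(-0.61)] 36 [np.float64(-0.74), np.float64(-0.57)] 39 [np.float64(-0.77), np.float64(-0.53)] 42 [np.float64(-0.8), np.float64(-0.49)] 45 [np.float64(-0.82), np.float64(-0.45)] 48 [np.float64(-0.84), np.float64(-0.4)] 51 [np.float64(-0.86), np.float64(-0.36)] 54 [np.float64(-0.88), np.float64(-0.31)] 57 [np.float64(-0.9), np.float64(-0.27)] 60 [np.float64(-0.91), np.float64(-0.22)]
```

>>> {"fn": "step_arm", "kwargs": {"rows": [[0,-0.28,0,0,0,0],[0,-0.31,-0.88,0,0,0],[0,-0.36,-0.86,0,0,0],[0,-0.4,-0.84,0,0,0],[0,-0.45,-0.82,0,0,0],[0,-0.49,-0.8,0,0,0],[0,-0.53,-0.77,0,0,0],[0,-0.57,-0.74,0,0,0],[0,0,0,0,0,0]]}}

```text
time_s: 14.7
tcp_pos: [585.8, -12.7, 244.2]
ee_rot: [[0.845, 0.535, 0.003], [0.535, -0.845, -0.002], [0.001, 0.003, -1.0]]
contact_force: [5.3, -5.4, 0.5]
grip_width: 10.6
gripper_force: 30.0
```

>>> {"fn": "step_arm", "kwargs": {"rows": [[0,-0.5,-0.71,0,0,0],[0,-0.6,-0.68,0,0,0],[0,-0.63,-0.64,0,0,0],[0,-0.7,-0.61,0,0,0],[0,-0.74,-0.57,0,0,0],[0,-0.77,-0.53,0,0,0],[0,-0.8,-0.49,0,0,0],[0,-0.82,-0.45,0,0,0],[0,0,0,0,0,0],[0,0,0,0,0,0]]}}

```text
time_s: 15.95
tcp_pos: [556.7, 33.5, 291.9]
ee_rot: [[0.845, 0.534, 0.006], [0.535, -0.845, -0.003], [0.003, 0.005, -1.0]]
contact_force: [6.1, -7.5, 7.6]
grip_width: 11.1
gripper_force: 30.0
```

```bash
python3 - <<'E'
from h import *
o=r.observe();print(o['time_s'],o['tcp_pos'])
s=snap('scene','s4');b=snap('side','d4')
A=cv2.resize(s['frame'][125:225,145:225],(480,600),interpolation=2)
cv2.imwrite('pics/v4.png',np.hstack([A,cv2.resize(b['frame'][130:210,185:227],(315,600),interpolation=2)])[:,:,::-1])
E
```

```text
15.95 [556.65564905  33.51105342 291.89898643]
```

View pics/v4.png

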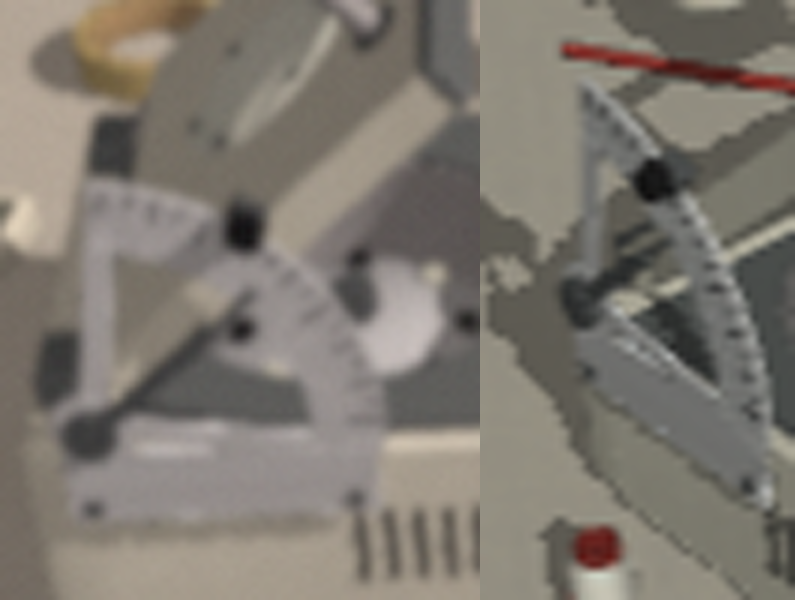

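The scene crop shows the pointer from pivot (90,434) to tip (252,292), with the index nut at (243,228), still above the pointer. The side crop shows the nut at (653,180) and the pivot at (583,300). I'll compute angles.

```bash
cat >> h.py <<'E'
X=np.array([-np.sin(np.radians(32)),np.cos(np.radians(32)),0]);Y=np.array([-X[1],X[0],0]);O=np.array([603,-39.5,0])+55*X
H=O+115*X+np.array([0,0,130])
def loc(p): q=p-O; return np.array([q@X,q@Y,q[2]])
def ang(im,u,v,yp):
    d=world(im,u,v,1.)-im['xyz'];p=im['xyz']+d*((O+yp*Y-im['xyz'])@Y)/(d@Y);q=loc(p)-[115,0,130]
    return np.degrees(np.arctan2(q[2],-q[0])),np.hypot(q[2],q[0]),-q[0],q[2]
def tri(a,p,b,q):
    A=[];B=[]
    for im,x in((a,p),(b,q)):
        d=world(im,*x,1.0)-im['xyz'];d/=np.linalg.norm(d);P=np.eye(3)-np.outer(d,d);A.append(P);B.append(P@im['xyz'])
    return np.linalg.lstsq(np.vstack(A),np.hstack(B),rcond=None)[0]
E
python3 - <<'E'
from h import *
s=dict(np.load('pics/s4.npz'));b=dict(np.load('pics/d4.npz'));s0=dict(np.load('pics/s0.npz'))
def blob(im,u,v,rw=7,th=110):
    f=im['frame'].astype(int).sum(2)[v-rw:v+rw+1,u-rw:u+rw+1];m=(f<th).astype(np.uint8)
    n,l,st,c=cv2.connectedComponentsWithStats(m);k=1+np.argmax(st[1:,4]);print(st[k]);return c[k]+[u-rw,v-rw]
e=lambda u,v:(145+u/6,125+v/6); g=lambda u,v:(185+u/7.5-64,130+v/7.5)
g=lambda u,v:(185+(u-480)/7.5,130+v/7.5)
ns=blob(s,185,163);nb=blob(b,208,154);print(ns,nb,e(243,228),g(653,180))
N=tri(s,ns,b,nb);print('nut',loc(N),np.degrees(np.arctan2(loc(N)[2]-130,115-loc(N)[0])))
P=tri(s,e(90,434),b,g(583,300));print('pivot',loc(P))
for yp in (125,130,135,140,145):
    print(yp,[np.round(ang(s,*x,yp),1).tolist() for x in(e(90,434),e(252,292),ns)],np.round(ang(s0,*S(242,254),yp),1)[:2],np.round(ang(b,*nb,yp),1)[:2])
E
```

```text
[ 5  5  5  5 19]
[ 5  5  5  5 18]
[185. 163.] [207.72222222 153.94444444] (185.5, 163.0) (208.06666666666666, 154.0)
nut [ 47.13633642 144.82038642 224.47217471] 54.30859235881442
pivot [115.32996464 137.24185616 127.31418085]
125 [[-104.3, 13.2, -3.3, -12.8], [38.6, 84.8, 66.3, 53.0], [51.7, 104.5, 64.8, 82.0]] [ -6.6 106.4] [60.9 79.9]
130 [[-103.3, 9.0, -2.1, -8.7], [40.2, 87.7, 67.0, 56.6], [52.5, 107.6, 65.5, 85.4]] [ -4.4 106.5] [58.7 88.7]
135 [[-100.3, 4.8, -0.8, -4.7], [41.6, 90.5, 67.7, 60.1], [53.3, 110.8, 66.3, 88.7]] [ -2.2 106.6] [56.9 97.6]
140 [[-59.4, 0.7, 0.4, -0.6], [43.0, 93.5, 68.4, 63.7], [54.0, 113.9, 67.0, 92.1]] [  0. 107.] [ 55.4 106.5]
145 [[65.4, 3.8, 1.6, 3.4], [44.2, 96.5, 69.1, 67.3], [54.7, 117.1, 67.7, 95.5]] [  2.2 107.5] [ 54.1 115.6]
```

>>> {"fn": "step_arm", "kwargs": {"rows": [[0,-0.84,-0.45,0,0,0],[0,-0.86,-0.41,0,0,0],[0,-0.4,-0.17,0,0,0],[0,0,0,0,0,0],[0,0,0,0,0,0],[0,0,0,0,0,0]]}}

```text
time_s: 16.8
tcp_pos: [545.3, 51.5, 302.2]
ee_rot: [[0.845, 0.535, 0.005], [0.535, -0.845, -0.002], [0.003, 0.005, -1.0]]
contact_force: [5.3, -4.9, 7.4]
grip_width: 11.1
gripper_force: 30.0
```

```bash
python3 - <<'E'
from h import *
o=r.observe();print(o['time_s'],o['tcp_pos'])
d=o['tcp_pos']-[602.3,-38.8,185.7];print('phi chord',2*np.degrees(np.arcsin(np.linalg.norm(d)/2/178.7)))
s=[optics.get_image('scene') for _ in range(6)];b=[optics.get_image('side') for _ in range(6)]
S5=np.mean([i['frame'].astype(float) for i in s],0);B5=np.mean([i['frame'].astype(float) for i in b],0)
s[0]['frame']=S5;b[0]['frame']=B5;np.savez('pics/s5.npz',**s[0]);np.savez('pics/d5.npz',**b[0])
A=cv2.resize(S5[145:205,150:200],(500,600),interpolation=2);B=cv2.resize(B5[140:180,190:220].clip(0,255),(300,400),interpolation=2);B=np.vstack([B,np.zeros((200,300,3))])
cv2.imwrite('pics/v5.png',np.hstack([A,B]).clip(0,255)[:,:,::-1]*1.0)
E
```

```text
16.8 [545.34342298  51.47288764 302.17820661]
phi chord 52.46950354974697[ WARN:0@15.498] global loadsave.cpp:1063 imwrite_ Unsupported depth image for selected encoder is fallbacked to CV_8U.
```

View pics/v5.png

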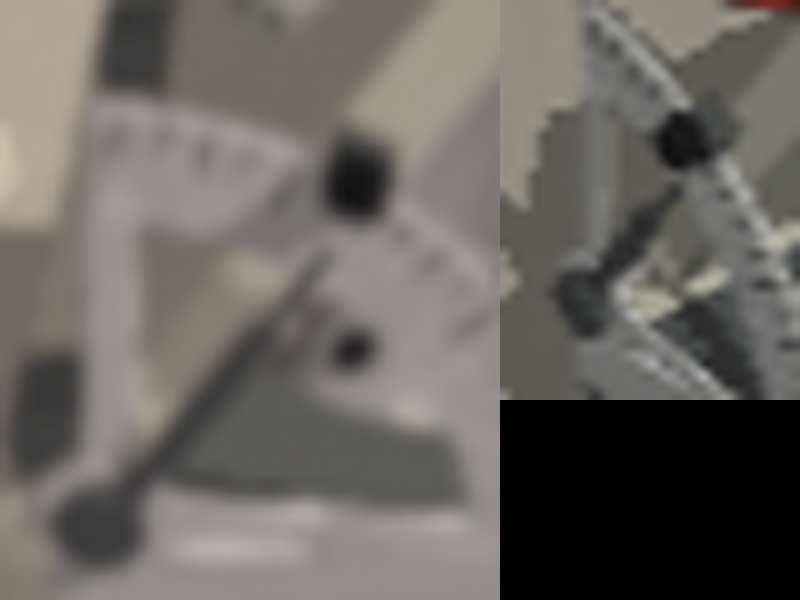

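```bash
python3 - <<'E'
from h import *
s=dict(np.load('pics/s5.npz'));b=dict(np.load('pics/d5.npz'))
e=lambda u,v:(150+u/10-.45,145+v/10-.45); g=lambda u,v:(190+(u-500)/10-.45,140+v/10-.45)
for n,im,L in(('scene',s,[e(98,520),e(325,250),e(358,180)]),('side',b,[g(584,298),g(672,195),g(686,140)])):
    q=[np.array(ang(im,*x,141)[2:]) for x in L]
    print(n,[q_.round(1).tolist() for q_ in q],[np.degrees(np.arctan2(*(x-q[0])[::-1])).round(1) for x in q[1:]],[np.hypot(*(x-q[0])).round(1) for x in q[1:]])
N=tri(s,e(358,180),b,g(686,140));P=tri(s,e(98,520),b,g(584,298));T=tri(s,e(325,250),b,g(672,195))
for n,x in(('nut',N),('piv',P),('tip',T)):
    l=loc(x)-[115,0,130];print(n,l.round(1),np.degrees(np.arctan2(l[2],-l[0])).round(2),np.hypot(l[0],l[2]).round(1))
l=loc(N)-loc(P);print(np.degrees(np.arctan2(l[2],-l[0])))
E
```

```text
scene [[-0.5, 2.6], [59.0, 75.9], [68.0, 93.9]] [np.float64(50.9), np.float64(53.1)] [np.float64(94.4), np.float64(114.2)]
side [[1.7, 3.0], [54.5, 67.6], [64.3, 91.3]] [np.float64(50.8), np.float64(54.7)] [np.float64(83.4), np.float64(108.2)]
nut [-68.5 143.8  95.2] 54.28 117.3
piv [  0.9 139.2   0.9] 134.84 1.3
tip [-60.1 144.1  75.1] 51.32 96.2
53.65134228833957
```

Both views agree: the pointer is at about 51° and the index at about 54°, so 3° remain.

>>> {"fn": "step_arm", "kwargs": {"rows": [[0,-0.29,-0.11,0,0,0],[0,-0.29,-0.1,0,0,0],[0,-0.3,-0.1,0,0,0],[0,0,0,0,0,0],[0,0,0,0,0,0],[0,0,0,0,0,0]]}}

```text
time_s: 18.15
tcp_pos: [540.5, 59.1, 305.1]
ee_rot: [[0.845, 0.535, 0.005], [0.535, -0.845, -0.002], [0.003, 0.004, -1.0]]
contact_force: [5.2, -5.3, 8.0]
grip_width: 10.7
gripper_force: 30.0
```

```bash
python3 - <<'E'
from h import *
o=r.observe();print(o['time_s'],o['tcp_pos'])
d=o['tcp_pos']-[602.3,-38.8,185.7];print('phi chord',2*np.degrees(np.arcsin(np.linalg.norm(d)/2/178.7)))
s=[optics.get_image('scene') for _ in range(6)];b=[optics.get_image('side') for _ in range(6)]
S5=np.mean([i['frame'].astype(float) for i in s],0);B5=np.mean([i['frame'].astype(float) for i in b],0)
s[0]['frame']=S5;b[0]['frame']=B5;np.savez('pics/s6.npz',**s[0]);np.savez('pics/d6.npz',**b[0])
A=cv2.resize(S5[150:200,155:195],(480,600),interpolation=2);B=cv2.resize(B5[144:176,194:215],(315,480),interpolation=2);B=np.vstack([B,np.zeros((120,315,3))])
cv2.imwrite('pics/v6.png',(np.hstack([A,B]).clip(0,255)[:,:,::-1]).astype(np.uint8))
E
```

```text
18.15 [540.54095921  59.11872009 305.07458858]
phi chord 55.45650052821572
```

View pics/v6.png

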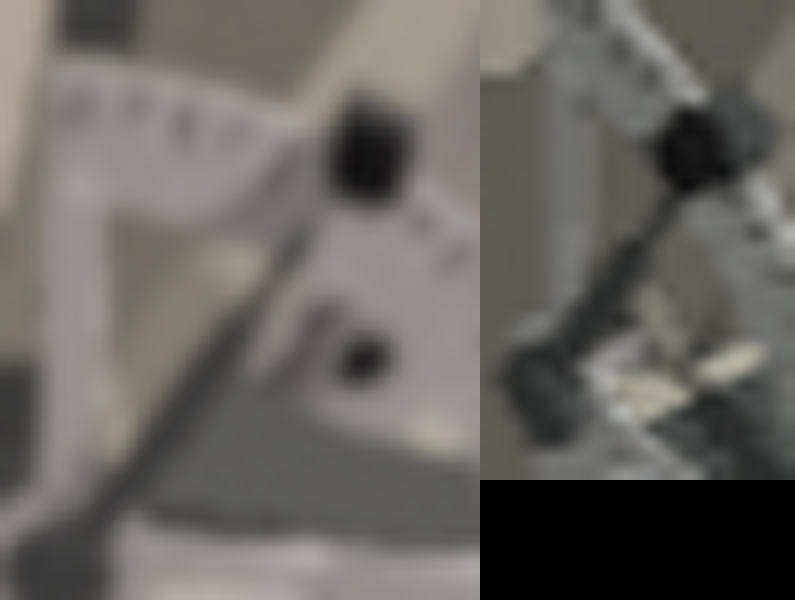

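```bash
python3 - <<'E'
from h import *
s=dict(np.load('pics/s6.npz'));b=dict(np.load('pics/d6.npz'))
def dark(im,u0,u1,v0,v1,th):
    f=im['frame'].sum(2)[v0:v1,u0:u1];w=np.clip(th-f,0,None);v,u=np.mgrid[v0:v1,u0:u1];return (u*w).sum()/w.sum(),(v*w).sum()/w.sum()
e=lambda u,v:(155+u/12-.46,150+v/12-.46); g=lambda u,v:(194+(u-480)/15-.47,144+v/15-.47)
ns=dark(s,181,191,157,169,140);nb=dark(b,204,212,150,158,120);print(ns,e(369,154),nb,g(693,150))
for tip in (e(305,230),e(300,235)):
    N=tri(s,ns,b,nb);T=tri(s,tip,b,g(682,195))
    for n,x in(('nut',N),('tip',T)):
        l=loc(x)-[115,0,130];print(n,l.round(1),np.degrees(np.arctan2(l[2],-l[0])).round(2),np.hypot(l[0],l[2]).round(1))
for yp in(141,144):
  for n,im,L in(('scene',s,[e(57.7,564),e(110,490),e(235,330),e(302,233),ns]),('side',b,[g(545,390),g(600,300),g(650,230),g(682,195),nb])):
    q=[np.array(ang(im,*x,yp)[2:]) for x in L]
    print(yp,n,[(np.degrees(np.arctan2(x[1],x[0])).round(1),np.hypot(*x).round(1)) for x in q], 'line',np.degrees(np.arctan2(*(q[3]-q[1])[::-1])).round(1))
E
```

```text
(np.float64(185.05394480066911), np.float64(162.99763033175356)) (185.29, 162.37333333333333) (np.float64(207.57287040775128), np.float64(153.98768671780377)) (207.73, 153.53)
nut [-68.1 145.5  94.8] 54.32 116.7
tip [-54.6 139.1  76.2] 54.39 93.8
nut [-68.1 145.5  94.8] 54.32 116.7
tip [-53.4 138.4  74.9] 54.53 92.0
141 scene [(np.float64(101.2), np.float64(2.7)), (np.float64(59.6), np.float64(23.3)), (np.float64(55.0), np.float64(68.9)), (np.float64(55.1), np.float64(94.7)), (np.float64(54.1), np.float64(114.6))] line 53.6
141 side [(np.float64(60.7), np.float64(2.3)), (np.float64(55.7), np.float64(44.4)), (np.float64(54.6), np.float64(77.9)), (np.float64(53.7), np.float64(96.3)), (np.float64(55.3), np.float64(107.5))] line 51.9
144 scene [(np.float64(87.6), np.float64(5.0)), (np.float64(61.0), np.float64(25.7)), (np.float64(55.6), np.float64(71.0)), (np.float64(55.6), np.float64(96.7)), (np.float64(54.5), np.float64(116.5))] line 53.6
144 side [(np.float64(46.2), np.float64(8.4)), (np.float64(53.9), np.float64(50.1)), (np.float64(53.6), np.float64(83.5)), (np.float64(52.9), np.float64(101.8)), (np.float64(54.5), np.float64(112.9))] line 51.9
```

The pointer (54.4°) and index (54.3°) agree in both views. The grip is firm and the arm still, so I'll hand in.

```bash
python3 - <<'E'
from h import *
o=r.observe();print(o['time_s'],o['tcp_pos'],abs(o['dq']).max(),o['contact_force'],o['gripper_force'])
print(r.finish_job())
E
```

```text
18.75 [540.54042001  59.09567123 305.07687238] 0.09447169304230642 [ 4.26850167 -3.63599248  7.42703682] 29.999694228172302
the job is handed in; nothing more can be done
None
```

The safety check is done and handed in at 18.75 s: the stop button was pressed until it latched, twisted clockwise and came back out. The lid was then raised and is held steady with its pointer at the index, about 54° by camera (good to roughly 1°).

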